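# Drive a dowel with the bench spring driver

## Task

Drive the wooden dowel fully home in the board with the spring driver on the bench: draw the striker back by its upright handle until its catch holds it, without hauling it hard into the rubber back stop, and let go of it. Then press the trigger gently to fire it, never pushing the dowel in by hand. Leave the other things on the bench where they are.

Things in the scene. Friction and masses are not known exactly. Their poses are not given: they have to be found in the camera images.
- driver: The spring driver, fixed to the bench: dark steel base plate 420 x 100 x 12 mm with a green slotted housing (66 mm wide, top 78 mm above the bench). Origin on the bench surface under the rod axis, 60 mm behind the housing's front end. Its x axis is the direction of the blow (striker axis, level), z up. Rod axis 50 mm above the bench. The slot in the cover is 22 mm wide, x -105 to +60 mm.
- draw (a joint): How far the striker is drawn back (m), along the driver's -x; 0 at its forward limit, at most 0.11. At the start its nose rests on the dowel (0.010 to 0.013). A spring drives it forward with 4 N + 120 N per m of this value; rail friction 0.5 N. The catch drops in at some value from 0.055 to 0.080 that differs each time and cannot be seen (inside the housing).
- handle (a point): Middle of the grip of the striker's handle: an upright black round post, 16 mm diameter, 44 mm tall (88 to 132 mm above the bench), the point is 114 mm above the bench. It moves with the striker, along the driver's slot. 25 mm or more is free all round it above 85 mm height. Grip it firmly: the pull reaches some 25 N.
- press (a joint): Angle of the trigger (rad), 0 at rest, grows as its pad is pressed down, limit 0.4. The loaded catch lets go at about 0.22 to 0.28, when the pad is some 10 to 14 mm down; needs about 4 to 8 N on the pad. It springs back when let go. More than 30 N on it is too hard.
- trigger_pad (a point): Middle of the top face of the trigger's steel pad, 30 mm (along the driver's x) x 34 mm, 87 mm above the bench at rest, 192 mm behind the driver's origin (at the end of the driver away from the board). Hinge line across the driver, 47 mm ahead of this point and 33 mm below it. Press it straight down.
- buffer: The rubber back stop of the striker, hidden inside the housing: 6 N per mm of squeeze, on top of the spring. More than 20 N on it is too hard. Origin at the middle of its front face, on the rod axis, 129.5 mm behind the driver's origin. Where the striker meets it differs each time.
- striker: The striker: steel rod with nose and handle post, about 0.55 kg; axes as the driver's, origin at the driver's when the joint is 0. Over the last 30 mm before the catching point up to some 4 N extra pull is felt, as it lifts the catch; 2 to 3 mm past it begins the rubber back stop. Draw until the pull rises steeply, then ease forward a few mm: the catch then takes the whole spring load.
- trigger: The trigger lever with its pad; origin on its hinge, 145 mm behind the driver's origin and 54 mm up.
- sunk (a joint): How far the dowel has gone into the board (m): 0 to 0.0015 at the start (standing 24 mm out of the board's edge), 0.010 fully home (14 mm out). It sits tight: about 25 N to push.
- dowel: The wooden dowel, 10 mm diameter, level, in front of the striker's nose; origin on its axis at the board's edge when the joint is 0.
- board: Pale wooden board 100 x 180 x 22 mm clamped on a packer at the front end of the driver, its edge 100 mm ahead of the driver's origin.
- mallet: Bystander: a hammer lying on the bench.
- dowel_tray: Bystander: grey open tray 120 x 90 x 35 mm with dowels.
- glue: Bystander: a glue bottle 56 mm diameter, 110 mm tall, standing.
- chisel_driver: Bystander: a screwdriver lying on the bench.

How it is judged (in metres and radians):
On the way, in this order (a step that is already met when the one before it is completed fails the run):
1. the striker is cocked: held drawn back by its catch alone, untouched by the robot, with the dowel not yet home (value of joint draw above 0.045 m and contact force between each of the arm, the fingers and striker below 0.3 N and velocity of joint draw above -0.03 m/s and value of joint sunk below 0.0085 m), for 0.3 s.
2. the striker has been fired and the dowel is home (value of joint sunk above 0.0085 m and value of joint draw below 0.02 m), for 0.2 s.
At the end, for the whole second after the job is handed in: The dowel is driven at least 8.5 mm of its 10 mm, the striker is forward (joint below 20 mm) and at rest, the trigger is back up (below 0.1 rad) (all of step 2 and value of joint press below 0.1 rad and linear speed of striker below 0.02 m/s); the robot touches nothing.
It fails at once if the striker is hauled into its rubber back stop with more than 20 N (contact force between striker and buffer above 20 N).
It fails at once if the trigger is pressed with more than 30 N (contact force between any of the arm, the fingers and trigger above 30 N).
It fails at once if the robot touches the dowel, or moves it in while holding the striker (contact force between any of the arm, the fingers and dowel above 1 N or (value of joint sunk above 0.003 m and velocity of joint sunk above 0.003 m/s and contact force between any of the arm, the fingers and striker above 1 N)).
It fails at once if a bystander is moved by more than 15 mm (distance of any of mallet, dowel_tray, glue, chisel_driver from where it was at the start of the episode above 0.015 m).
It also fails if it takes over 66 s, if anything falls off the work surface, if the arm or the gripper's body presses on something with over 40 N, if the wrist force passes 120 N, or if a joint passes its speed limit or range.

## Robot

A 6-joint arm with a two-finger parallel gripper is mounted at the origin on the work surface. World frame = base frame: x ahead of the robot, y to its left, z up, the work surface at z = 0. Lengths are in mm, angles in rad, forces in N, time in s.
With the tool pointing down it reaches from about 325 to 900 mm from the base axis. Payload 6.1 kg.
Tool frame: the origin (TCP) lies midway between the tips of the shut fingers; the grasp point (between the pads) lies 19 mm behind it (robot.grip_point_offset is the distance from the TCP to the grasp point, in mm); z points along the fingers, y is the line along which they close (so a half turn about z gives the same grasp; the last joint's range is limited). The gripper opens to 87 mm and grips with 3 to 60 N. Pads are 19 mm wide; open, the fingers measure 117 mm over their backs; the gripper's body (75 mm by 190 mm) begins 51 mm behind the grasp point.
Start: joints at [1.123, 0.22, 1.526, -0, 1.395, -0.126], TCP at [197.67, 592.91, 222.538] pointing down, gripper open.
Joint ranges: [-2.98, 2.98], [-0.91, 2.08], [0.09, 2.57], [-1.24, 4.39], [0.2, 2.65], [-2.68, 2.68]. Speed limits (rad/s): [2.57, 2.57, 3.01, 3.14, 3.14, 3.14].

## Interface

Orientations are given as a rotation vector (axis times angle).
In Python, from bench import status, read_camera, workorder, robot gives the robot as it stands.
- The arm moves only by the shell command python3 -m creep 'ROWS' [FORCE]. ROWS is JSON, a list that holds one entry, the list of rows, each a list of 7 numbers: the turn, a rotation vector about the world's x, y, z in units of 5 degrees (1.0 is 5 degrees), then the shift along the world's x, y, z in mm, then the opening, from 0 (shut) to 1 (fully open). In form: [[[ax, ay, az, tx, ty, tz, fingers], ...]]. A call has 1 to 5 rows; each row shifts and turns the commanded pose from where the row before left it; what a row does not reach is not made up. A row lasts 1/10 s, in which the tool goes at most 50 mm and 8.59 degrees, less where a joint would pass 70% of its speed; a pose out of reach is approached as far as the arm can. A call with a gripper value outside its range is refused whole. The fingers move at their own pace and stop on an object; FORCE is the grip in N (left out, the last holds). Time passes only in rows, so rows that do not move let the fingers close. It gives the time, the measured TCP pose, the force, the opening and the grip force at its end, in the units of the state.
- status.read_state(): the state, without advancing time (a new reading comes with each control period).
- read_camera(name): name is "side" or "top"; returns a dict with "image" (384x512x3 uint8, red, green, blue), "range_z" (384x512 float32, mm along the optical axis (not along the pixel's ray), 0 where there is no reading), "fx", "fy", "cx", "cy" (pixels), "k1" (the pictures are not rectified: a ray, as slopes to the right and down, at radius r is drawn at 1 + k1 r^2 times it, then the intrinsics apply), "eye" and "orientation" of the camera in the world. Camera axes: x right, y down, z forward; pixel columns grow to the right and rows downward; lengths in mm; the calibration is good to about 2 mm. A picture is of the moment at which its call begins.
- workorder.job_done(): hands the job in; it is judged then, once.
The state is a dict: "time_s": time; "q": joint angles; "qvel": joint speeds; "joint_torque": joint torques, N m; "ee_pos": TCP position; "tool_rot": TCP orientation; "wrist_force": force on the tool from outside, world axes, zero at the start; "torque": the same for the moment, N m; "grip_width": opening from 0.0 (shut) to 1.0 (fully open); "finger_force": force on a finger pad.
Only numpy, scipy, OpenCV 4.12 (cv2) and the standard library are available. Lean on these libraries where they do the work, as an engineer would, in place of code of your own. Each camera call takes 0.05 s, during which the arm holds its last target. There are 200 camera calls.

## Working session

There is one attempt and no reset: what is moved stays moved. The work goes in short steps, Python scripts to look and compute and a shell command to move; the robot and the scene stay as the last step left them, time stands still between calls to the robot, and variables do not carry over. Pictures are saved under pics/ and viewed, at most 10 in all, crops included, and the job is handed in when it is done.

```bash
ls; mkdir -p pics; python3 - <<'E'
from bench import status, read_camera
import cv2, numpy as np, pickle
s=status.read_state(); print({k:np.round(v,3) for k,v in s.items()})
d={}
for n in("top","side"):
    c=read_camera(n); d[n]=c; cv2.imwrite(f"pics/{n}0.png",cv2.resize(c["image"][:,:,::-1],(768,576)))
    print(n,{k:v for k,v in c.items() if k not in("image","range_z")})
pickle.dump(d,open("c0.pkl","wb"))
E
```

```text
pics
{'time_s': np.float64(0.0), 'q': array([ 1.123,  0.221,  1.528,  0.   ,  1.395, -0.126]), 'qvel': array([ 0.002,  0.001, -0.   , -0.   ,  0.   ,  0.   ]), 'joint_torque': array([  0.   , -49.461, -38.738,   0.07 ,   0.057,  -0.   ]), 'ee_pos': array([197.406, 592.36 , 221.433]), 'tool_rot': array([-5.03e-01, -3.10e+00,  3.00e-03]), 'wrist_force': array([-0.33 , -0.082,  0.474]), 'torque': array([ 0.01 , -0.002,  0.018]), 'finger_force': np.float64(0.0), 'grip_width': np.float64(1.0)}
top {'fx': 367.97947986998844, 'fy': 367.97947986998844, 'cx': 255.66617766830643, 'cy': 191.2804466910255, 'k1': -0.03044410646205608, 'eye': array([438.00552703,  61.16680971, 925.92132853]), 'orientation': array([-2.1763727 ,  2.16357968, -0.17991973])}
side {'fx': 451.0785893460619, 'fy': 451.0785893460619, 'cx': 262.39377083208274, 'cy': 202.39743846459908, 'k1': -0.1706623773676041, 'eye': array([ 344.70573386, -583.03030559,  718.69237834]), 'orientation': array([-2.28679783,  0.33882301, -0.13321263])}
```

View pics/top0.png

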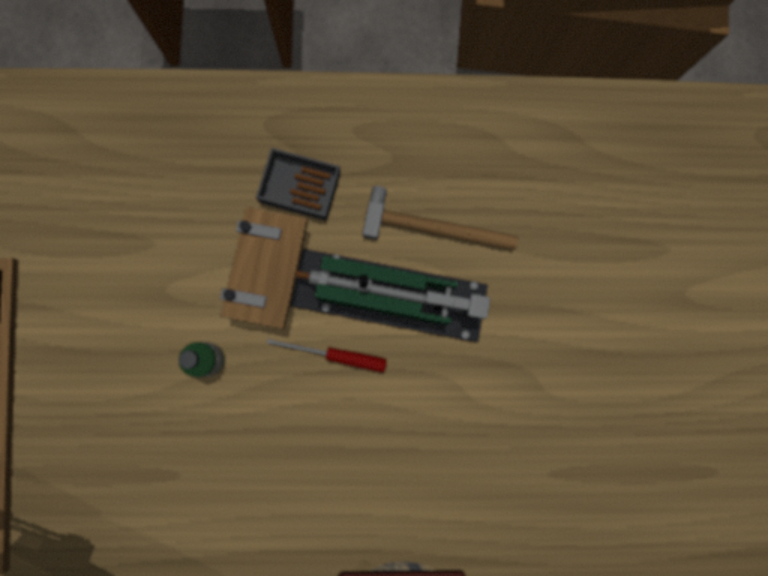

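View pics/side0.png

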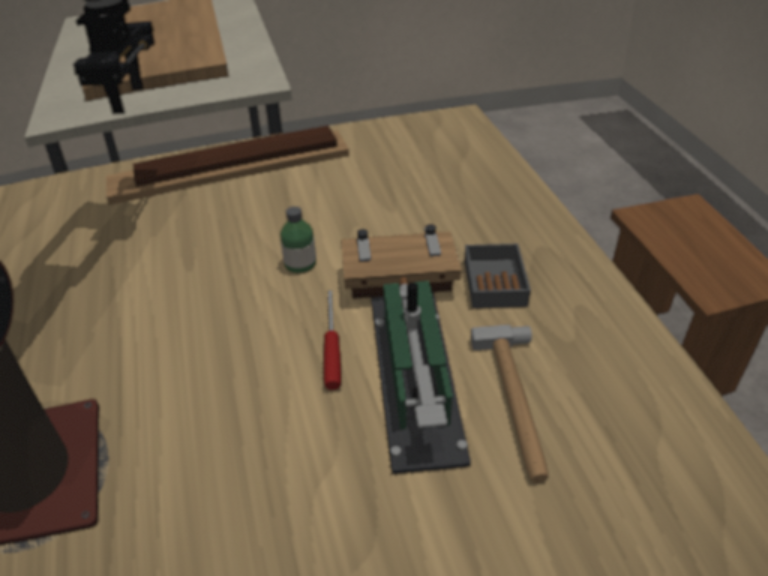

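The top picture shows the trigger pad at about (479,305), the handle post at (364,283) and the board edge near x≈300, all in 768-wide pixels. The side picture shows the post at (412,298) and the pad at (431,414). The blow direction points left in the top view.

```bash
cat > h.py <<'E'
import numpy as np, cv2
from scipy.spatial.transform import Rotation as R
def rays(c,uv):
    uv=np.atleast_2d(uv).astype(float); d=(uv-[c["cx"],c["cy"]])/[c["fx"],c["fy"]]; s=d.copy()
    for _ in range(20): s=d/(1+c["k1"]*(s**2).sum(1,keepdims=True))
    return np.c_[s,np.ones(len(s))]@R.from_rotvec(c["orientation"]).as_matrix().T
def at_z(c,uv,z):
    r=rays(c,uv); return c["eye"]+r*((z-c["eye"][2])/r[:,2])[:,None]
def cloud(c):
    v,u=np.mgrid[:384,:512]; r=rays(c,np.c_[u.ravel(),v.ravel()])
    P=c["eye"]+r*c["range_z"].ravel()[:,None]; P[c["range_z"].ravel()==0]=np.nan
    return P.reshape(384,512,3)
E
python3 - <<'E'
import pickle; from h import *
d=pickle.load(open("c0.pkl","rb")); T,S=d["top"],d["side"]
f=lambda u,v:[(u+.5)/1.5-.5,(v+.5)/1.5-.5]
print("pad",at_z(T,f(479,305),87),at_z(S,f(431,414),87))
print("handle top",at_z(T,f(364,281),132),at_z(S,f(412,283),132))
for n,c in d.items():
    P=cloud(c); im=c["image"].astype(int); hsv=cv2.cvtColor(c["image"],cv2.COLOR_RGB2HSV)
    near=(np.hypot(P[...,0]-430,P[...,1]-0)<260)
    # green housing top
    g=(hsv[...,0]>45)&(hsv[...,0]<90)&(hsv[...,1]>90)&near&(abs(P[...,2]-78)<8)
    h=near&(P[...,2]>95)&(P[...,2]<140)&(im.max(2)<50)
    p=near&(abs(P[...,2]-87)<6)&(im.min(2)>100)
    for k,m in(("green",g),("post",h),("pad",p)):
        if m.sum()>3:
            Q=P[m]; print(n,k,m.sum(),Q.mean(0).round(1),Q.min(0).round(1),Q.max(0).round(1))
            if k=="green": 
                r=cv2.minAreaRect(Q[:,:2].astype(np.float32)); print(r)
E
```

```text
pad [[ 521.82426331 -114.78169672   87.        ]] [[ 522.1527835  -112.72381853   87.        ]]
handle top [[551.16484118  62.21697588 132.        ]] [[556.7077437  70.7500357 132.       ]]
top green 1386 [548.7  43.1  76.8] [497.4 -82.5  70. ] [597.  137.5  83. ]
((546.7474975585938, 27.631607055664062), (214.3562469482422, 66.06333923339844), 79.32000732421875)
top post 48 [552.4  63.7 127.4] [545.8  56.8  96.8] [560.7  69.9 134.3]
top pad 261 [524.7 -93.4  84.8] [ 505.9 -129.1   81. ] [540.6 -36.1  90. ]
side green 114 [546.4  33.3  78.2] [497.4 -80.3  71. ] [591.1 132.2  82.2]
((545.7867431640625, 26.16065216064453), (208.70712280273438, 62.416255950927734), 79.7515869140625)
side post 123 [553.8  59.8 119. ] [547.6  55.3  95.2] [561.1  71.7 134.9]
side pad 463 [526.  -88.4  86.5] [ 503.9 -129.5   81.1] [563.9  62.1  92.2]
```

```bash
python3 -m creep '[[[0,0,0.4,25,-38,0,1],[0,0,0.4,25,-38,0,1],[0,0,0.4,25,-38,0,1],[0,0,0.4,25,-38,0,1],[0,0,0,25,-38,0,0.6]]]'
python3 -m creep '[[[0,0,0,25,-38,0,0.5],[0,0,0,25,-38,0,0.5],[0,0,0,25,-38,0,0.5],[0,0,0,25,-38,0,0.5],[0,0,0,25,-38,0,0.5]]]'
python3 -m creep '[[[0,0,0,25,-38,0,0.5],[0,0,0,25,-38,0,0.5],[0,0,0,25,-38,0,0.5],[0,0,0,0,0,0,0.5],[0,0,0,0,0,0,0.5]]]'
```

```text
time_s: 0.6
ee_pos: [323.1, 401.2, 222.1]
tool_rot: [-0.283, -3.128, 0.001]
wrist_force: [0.8, -0.6, 1.0]
grip_width: 0.968
finger_force: 0.0
time_s: 1.1
ee_pos: [448.1, 211.2, 222.3]
tool_rot: [-0.286, -3.128, 0.0]
wrist_force: [1.1, 0.5, -0.4]
grip_width: 0.554
finger_force: 0.0
time_s: 1.6
ee_pos: [522.5, 98.1, 221.9]
tool_rot: [-0.29, -3.127, -0.0]
wrist_force: [-0.3, -0.0, 0.6]
grip_width: 0.499
finger_force: 0.0
```

```bash
python3 -m creep '[[[0,0,0,29.5,-38,0,0.5],[0,0,0,0,0,-40,0.5],[0,0,0,0,0,-37,0.5],[0,0,0,0,0,0,0.5],[0,0,0,0,0,0,0.5]]]'
python3 - <<'E'
from bench import read_camera; from h import *
T,S=read_camera("top"),read_camera("side")
a=T["image"][110:260,150:350,::-1]; b=S["image"][60:210,180:380,::-1]
cv2.imwrite("pics/c1.png",cv2.resize(np.vstack([a,b]),(600,900),interpolation=cv2.INTER_CUBIC)[:, :]) if 0 else cv2.imwrite("pics/c1.png",cv2.resize(np.hstack([a,b]),(800,300),interpolation=cv2.INTER_CUBIC))
E
```

```text
time_s: 2.1
ee_pos: [551.2, 62.2, 145.4]
tool_rot: [-0.283, -3.127, -0.0]
wrist_force: [0.8, 0.1, 0.8]
grip_width: 0.496
finger_force: 0.0
```

View pics/c1.png

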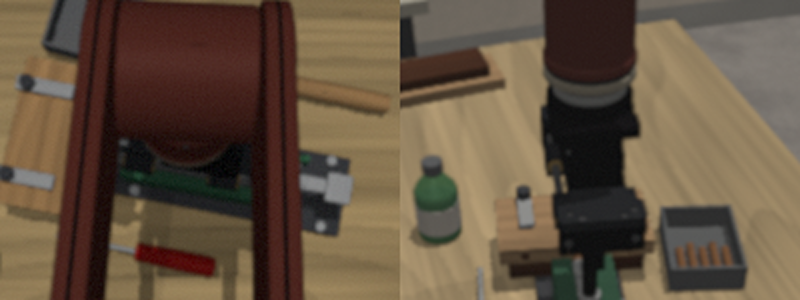

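The gripper hides the post: top view body around (200,160), side view near finger around (595,260), in line with the housing slot. I descend, watching the force.

```bash
python3 -m creep '[[[0,0,0,0.5,-1.5,-20,0.5],[0,0,0,0,0,-15,0.5],[0,0,0,0,0,-15,0.5],[0,0,0,0,0,0,0.5],[0,0,0,0,0,0,0.5]]]'
python3 -m creep '[[[0,0,0,0,0,0,0.4],[0,0,0,0,0,0,0.35],[0,0,0,0,0,0,0.3],[0,0,0,0,0,0,0.25],[0,0,0,0,0,0,0.25]]]' 8
```

```text
time_s: 2.7
ee_pos: [552.5, 59.5, 95.5]
tool_rot: [-0.286, -3.128, 0.0]
wrist_force: [0.6, 0.3, -1.3]
grip_width: 0.504
finger_force: 0.0
time_s: 3.2
ee_pos: [553.2, 60.5, 96.0]
tool_rot: [0.286, 3.127, 0.004]
wrist_force: [1.6, 5.3, 0.6]
grip_width: 0.266
finger_force: 2.9
```

```bash
python3 -m creep '[[[0,0,0,0,0,0,0.2],[0,0,0,0,0,0,0.15],[0,0,0,0,0,0,0.1],[0,0,0,0,0,0,0.1],[0,0,0,0,0,0,0.1]]]' 45
```

```text
time_s: 3.7
ee_pos: [553.3, 60.8, 96.0]
tool_rot: [0.286, 3.127, 0.004]
wrist_force: [1.1, 5.7, 0.8]
grip_width: 0.171
finger_force: 45.0
```

```bash
python3 -m creep '[[[0,0,0,-1.4,-7.9,0,0.1],[0,0,0,-1.4,-7.9,0,0.1],[0,0,0,-1.4,-7.9,0,0.1],[0,0,0,-1.4,-7.9,0,0.1],[0,0,0,0,0,0,0.1]]]'
python3 -m creep '[[[0,0,0,-0.35,-2,0,0.1],[0,0,0,0,0,0,0.1],[0,0,0,-0.35,-2,0,0.1],[0,0,0,0,0,0,0.1]]]'
```

```text
time_s: 4.2
ee_pos: [547.3, 29.3, 96.0]
tool_rot: [0.286, 3.128, 0.005]
wrist_force: [0.2, 7.1, 0.7]
grip_width: 0.171
finger_force: 45.0
time_s: 4.6
ee_pos: [546.8, 26.4, 96.0]
tool_rot: [0.286, 3.128, 0.007]
wrist_force: [0.8, 10.7, 0.7]
grip_width: 0.169
finger_force: 45.0
```

```bash
python3 -m creep '[[[0,0,0,-0.35,-2,0,0.1],[0,0,0,0,0,0,0.1],[0,0,0,0,0,0,0.1]]]' | grep -E "ee_pos|wrist"
python3 -m creep '[[[0,0,0,-0.35,-2,0,0.1],[0,0,0,0,0,0,0.1],[0,0,0,0,0,0,0.1]]]' | grep -E "ee_pos|wrist"
```

```text
ee_pos: [546.4, 24.5, 96.0]
wrist_force: [0.6, 9.8, 1.3]
ee_pos: [546.1, 22.6, 96.0]
wrist_force: [0.9, 9.9, 1.8]
```

```bash
python3 -m creep '[[[0,0,0,-0.35,-2,0,0.1],[0,0,0,0,0,0,0.1],[0,0,0,0,0,0,0.1]]]' | grep -E "ee_pos|wrist"
```

```text
ee_pos: [545.7, 20.6, 96.0]
wrist_force: [1.4, 11.5, 0.7]
```

```bash
python3 -m creep '[[[0,0,0,-0.3,-1.7,0,0.1],[0,0,0,0,0,0,0.1],[0,0,0,0,0,0,0.1]]]' | grep -E "ee_pos|wrist"
python3 -m creep '[[[0,0,0,-0.3,-1.7,0,0.1],[0,0,0,0,0,0,0.1],[0,0,0,0,0,0,0.1]]]' | grep -E "ee_pos|wrist"
```

```text
ee_pos: [545.4, 19.1, 96.0]
wrist_force: [1.6, 11.6, 1.6]
ee_pos: [545.1, 17.4, 96.0]
wrist_force: [0.4, 11.3, 2.1]
```

```bash
python3 -m creep '[[[0,0,0,-0.3,-1.7,0,0.1],[0,0,0,0,0,0,0.1],[0,0,0,0,0,0,0.1]]]' | grep -E "ee_pos|wrist"
```

```text
ee_pos: [544.8, 15.6, 96.0]
wrist_force: [1.2, 10.9, 1.5]
```

```bash
python3 -m creep '[[[0,0,0,-0.3,-1.7,0,0.1],[0,0,0,0,0,0,0.1],[0,0,0,0,0,0,0.1]]]' | grep -E "ee_pos|wrist"
```

```text
ee_pos: [544.5, 14.2, 96.0]
wrist_force: [1.1, 12.7, 0.9]
```

```bash
python3 -m creep '[[[0,0,0,-0.3,-1.7,0,0.1],[0,0,0,0,0,0,0.1],[0,0,0,0,0,0,0.1]]]' | grep -E "ee_pos|wrist"
```

```text
ee_pos: [544.4, 13.6, 96.0]
wrist_force: [2.2, 16.8, 1.5]
```

```bash
python3 -m creep '[[[0,0,0,-0.3,-1.7,0,0.1],[0,0,0,0,0,0,0.1],[0,0,0,0,0,0,0.1]]]' | grep -E "ee_pos|wrist"
```

```text
ee_pos: [544.3, 12.9, 96.0]
wrist_force: [2.3, 19.7, 0.3]
```

```bash
python3 -m creep '[[[0,0,0,-0.3,-1.7,0,0.1],[0,0,0,0,0,0,0.1],[0,0,0,0,0,0,0.1]]]' | grep -E "ee_pos|wrist"
```

```text
ee_pos: [544.1, 12.2, 96.0]
wrist_force: [4.5, 25.4, 0.7]
```

The pull has risen steeply, with about 13 N on the rubber. I ease forward now.

```bash
python3 -m creep '[[[0,0,0,0.36,2,0,0.1],[0,0,0,0.36,2,0,0.1],[0,0,0,0,0,0,0.1]]]' | grep -E "ee_pos|wrist"
python3 -m creep '[[[0,0,0,0.36,2,0,0.1],[0,0,0,0,0,0,0.1],[0,0,0,0,0,0,0.1]]]' | grep -E "ee_pos|wrist"
python3 -m creep '[[[0,0,0,0.2,1,0,0.1],[0,0,0,0,0,0,0.1],[0,0,0,0,0,0,0.1]]]' | grep -E "ee_pos|wrist"
```

```text
ee_pos: [544.5, 14.0, 96.0]
wrist_force: [2.1, 14.6, 2.0]
ee_pos: [544.7, 15.0, 96.0]
wrist_force: [0.7, 11.5, 1.5]
ee_pos: [544.8, 15.8, 96.0]
wrist_force: [0.1, 11.4, 2.2]
```

```bash
python3 -m creep '[[[0,0,0,0.2,1,0,0.1],[0,0,0,0,0,0,0.1],[0,0,0,0,0,0,0.1]]]' | grep -E "ee_pos|wrist"
python3 -m creep '[[[0,0,0,0.2,1,0,0.1],[0,0,0,0,0,0,0.1],[0,0,0,0,0,0,0.1]]]' | grep -E "ee_pos|wrist"
```

```text
ee_pos: [545.0, 16.7, 96.0]
wrist_force: [0.6, 11.2, 2.0]
ee_pos: [545.1, 17.1, 96.0]
wrist_force: [-1.0, 8.0, 2.9]
```

```bash
python3 -m creep '[[[0,0,0,0.2,1,0,0.1],[0,0,0,0,0,0,0.1],[0,0,0,0,0,0,0.1]]]' | grep -E "ee_pos|wrist"
```

```text
ee_pos: [545.1, 17.1, 96.0]
wrist_force: [-1.8, 6.4, 4.7]
```

The catch is taking the load: the handle stops at y≈17.1 and the pull falls.

```bash
python3 -m creep '[[[0,0,0,0.2,1,0,0.1],[0,0,0,0.2,1,0,0.1],[0,0,0,0,0,0,0.1]]]' | grep -E "ee_pos|wrist"
python3 -m creep '[[[0,0,0,0.1,0.7,0,0.1],[0,0,0,0,0,0,0.1],[0,0,0,0,0,0,0.1]]]' | grep -E "ee_pos|wrist"
```

```text
ee_pos: [545.1, 17.3, 96.0]
wrist_force: [-4.3, -1.8, 6.2]
ee_pos: [545.1, 17.3, 96.0]
wrist_force: [-4.0, -2.5, 6.5]
```

Force is near zero and the catch holds. I open slowly.

```bash
python3 -m creep '[[[0,0,0,0,0,0,0.25],[0,0,0,0,0,0,0.35],[0,0,0,0,0,0,0.5],[0,0,0,0,0,0,0.5],[0,0,0,0,0,0,0.5]]]'
python3 -m creep '[[[0,0,0,0,0,0,0.5],[0,0,0,0,0,0,0.5],[0,0,0,0,0,20,0.5],[0,0,0,0,0,30,0.5],[0,0,0,0,0,30,0.5]]]'
```

```text
time_s: 10.5
ee_pos: [545.6, 18.6, 95.4]
tool_rot: [-0.286, -3.129, 0.0]
wrist_force: [0.5, -0.4, 0.8]
grip_width: 0.475
finger_force: 0.0
time_s: 11.0
ee_pos: [545.0, 18.7, 175.9]
tool_rot: [-0.286, -3.127, 0.0]
wrist_force: [0.6, 0.2, 0.3]
grip_width: 0.504
finger_force: 0.0
```

```bash
python3 -m creep '[[[0,0,0,-7.7,-44,0,0],[0,0,0,-7.7,-44,0,0],[0,0,0,-7.6,-44.5,0,0],[0,0,0,0,0,0,0],[0,0,0,0,0,0,0]]]' 10
python3 - <<'E'
from bench import read_camera; from h import *
T,S=read_camera("top"),read_camera("side")
a=T["image"][110:260,150:350,::-1]; b=S["image"][110:310,180:380,::-1]
cv2.imwrite("pics/c2.png",np.hstack([cv2.resize(a,(400,300)),cv2.resize(b,(400,300+100))[50:350]]))
E
```

```text
time_s: 11.5
ee_pos: [522.4, -114.7, 175.6]
tool_rot: [0.29, 3.128, 0.001]
wrist_force: [0.2, -0.3, -0.3]
grip_width: 0.126
finger_force: 0.0
```

View pics/c2.png

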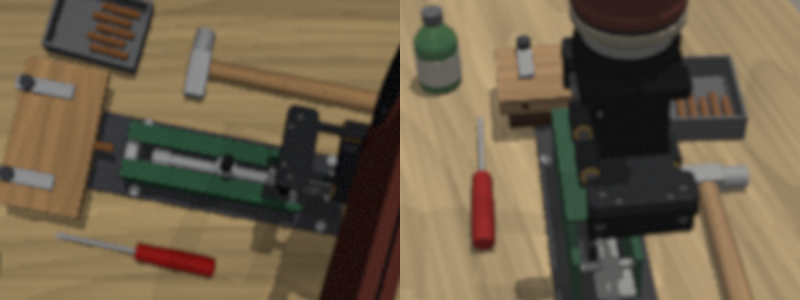

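The post is drawn back at (227,165), with a gap to the dowel at (105,147), so the striker is cocked and untouched. I go down onto the pad.

```bash
python3 -m creep '[[[0,0,0,0,0,-35,0],[0,0,0,0,0,-30,0],[0,0,0,0,0,-15,0],[0,0,0,0,0,0,0],[0,0,0,0,0,0,0]]]'
python3 -m creep '[[[0,0,0,0,0,-3,0],[0,0,0,0,0,-3,0],[0,0,0,0,0,-2,0],[0,0,0,0,0,0,0],[0,0,0,0,0,0,0]]]'
```

```text
time_s: 12.1
ee_pos: [523.2, -113.3, 96.2]
tool_rot: [0.284, 3.128, -0.0]
wrist_force: [-0.2, 0.8, 0.5]
grip_width: 0.008
finger_force: 0.0
time_s: 12.6
ee_pos: [522.6, -114.0, 87.7]
tool_rot: [0.286, 3.128, -0.0]
wrist_force: [-0.1, 0.3, -0.1]
grip_width: 0.005
finger_force: 0.0
```

```bash
python3 -m creep '[[[0,0,0,0,0,-2,0],[0,0,0,0,0,-2,0],[0,0,0,0,0,0,0]]]' | grep -E "ee_pos|wrist"
python3 -m creep '[[[0,0,0,0,0,-2,0],[0,0,0,0,0,-2,0],[0,0,0,0,0,0,0]]]' | grep -E "ee_pos|wrist"
```

```text
ee_pos: [522.7, -115.6, 85.0]
wrist_force: [-5.2, -4.3, 9.7]
ee_pos: [523.1, -117.0, 81.6]
wrist_force: [-5.2, -9.2, 10.8]
```

```bash
python3 -m creep '[[[0,0,0,0,0,-1,0],[0,0,0,0,0,-1,0],[0,0,0,0,0,0,0]]]' | grep -E "ee_pos|wrist"
```

```text
ee_pos: [523.3, -117.5, 80.0]
wrist_force: [-6.4, -9.3, 13.0]
```

```bash
python3 -m creep '[[[0,0,0,0,0,-1,0],[0,0,0,0,0,-1,0],[0,0,0,0,0,0,0]]]' | grep -E "ee_pos|wrist"
```

```text
ee_pos: [523.7, -116.9, 77.6]
wrist_force: [-1.9, -6.0, 6.3]
```

```bash
python3 -m creep '[[[0,0,0,0,0,-1,0],[0,0,0,0,0,-1,0],[0,0,0,0,0,0,0]]]' | grep -E "ee_pos|wrist"
python3 - <<'E'
from bench import read_camera; from h import *
T=read_camera("top"); cv2.imwrite("pics/c3.png",cv2.resize(T["image"][110:260,150:350,::-1],(600,450)))
E
```

```text
ee_pos: [523.9, -117.2, 75.5]
wrist_force: [-2.9, -9.9, 7.1]
```

View pics/c3.png

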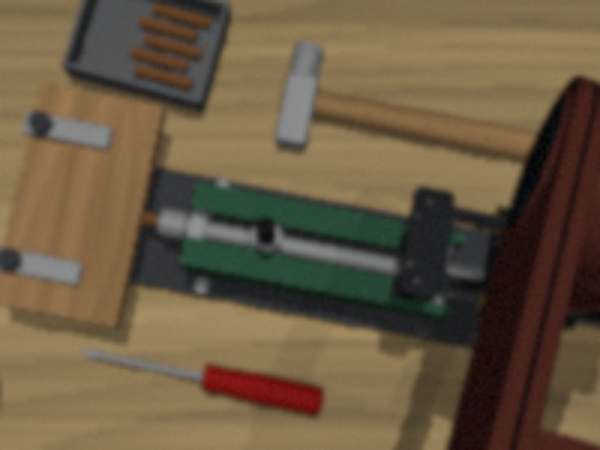

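The striker has fired: the post is forward at (266,235) and the nose is close to the board at (170,222), with only a short piece of dowel showing. I lift off and measure.

```bash
python3 -m creep '[[[0,0,0,0,0,10,0],[0,0,0,0,0,15,0],[0,0,0,0,0,35,0],[0,0,0,0,0,40,0],[0,0,0,0,0,0,0]]]'
python3 -m creep '[[[0,0,0,-20,-45,0,0],[0,0,0,-20,-45,0,0],[0,0,0,-20,-45,0,0],[0,0,0,0,0,0,0],[0,0,0,0,0,0,0]]]'
python3 - <<'E'
from bench import read_camera; from h import *; import pickle
d0=pickle.load(open("c0.pkl","rb"))
c1={n:read_camera(n) for n in("top","side")}
D=np.array([np.cos(np.radians(79.6)),np.sin(np.radians(79.6))])
for n in("top","side"):
  for t,c in(("before",d0[n]),("after",c1[n])):
    P=cloud(c); near=np.hypot(P[...,0]-553,P[...,1]-70)<40
    m=near&(P[...,2]>100)&(P[...,2]<140)&(c["image"].max(2)<50)
    pad=(np.hypot(P[...,0]-522,P[...,1]+114)<12)
    print(n,t,m.sum(),"post along axis",(P[m][:,:2]@D).mean().round(1),"pad z",np.nanmedian(P[pad][:,2]).round(1))
a,b=[cv2.resize(c["image"][160:210,190:260,::-1],(560,290),interpolation=cv2.INTER_CUBIC) for c in(d0["top"],c1["top"])]
cv2.imwrite("pics/c4.png",np.vstack([a,b]))
E
```

```text
time_s: 14.65
ee_pos: [526.5, -114.9, 180.9]
tool_rot: [0.284, 3.118, -0.004]
wrist_force: [-0.4, -0.6, -0.1]
grip_width: 0.008
finger_force: 0.0
time_s: 15.15
ee_pos: [462.2, -249.4, 173.7]
tool_rot: [0.29, 3.128, 0.001]
wrist_force: [-0.6, -0.2, -0.1]
grip_width: 0.004
finger_force: 0.0
top before 47 post along axis 162.3 pad z 85.9
top after 42 post along axis 170.8 pad z 86.2
side before 112 post along axis 159.0 pad z 85.7
side after 0 post along axis nan pad z nan<stdin>:10: RuntimeWarning: Mean of empty slice.
  ret = ret.dtype.type(ret / rcount)
  return np.nanmean(a, axis, out=out, keepdims=keepdims)
```

View pics/c4.png

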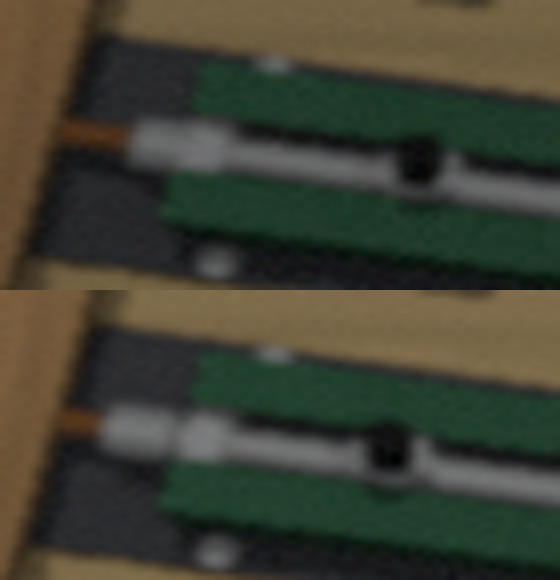

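```bash
python3 - <<'E'
from bench import read_camera; from h import *; import pickle
d0=pickle.load(open("c0.pkl","rb"))["top"]
fr=[read_camera("top") for _ in range(8)]
g=lambda c:cv2.cvtColor(c["image"],cv2.COLOR_RGB2GRAY).astype(np.float32)
A=g(d0); B=np.mean([g(c) for c in fr],0)
D=np.array([np.cos(np.radians(79.6)),np.sin(np.radians(79.6))])
def track(name,u,v,w,h,z):
    k=8; t=cv2.resize(A[v-h:v+h+1,u-w:u+w+1],None,fx=k,fy=k,interpolation=cv2.INTER_CUBIC)
    H,W=h+4,w+8
    s=cv2.resize(B[v-H:v+H+1,u-W:u+W+1],None,fx=k,fy=k,interpolation=cv2.INTER_CUBIC)
    _,sc,_,l=cv2.minMaxLoc(cv2.matchTemplate(s,t,cv2.TM_CCOEFF_NORMED)); 
    du=l[0]/k-8; dv=l[1]/k-4
    p=at_z(d0,[[u,v],[u+du,v+dv]],z)[:,:2]; print(name,round(sc,3),du,dv,"mm along",((p[1]-p[0])@D).round(2),"across",np.linalg.norm((p[1]-p[0])-((p[1]-p[0])@D)*D).round(2))
# crop coords /8 + (190,160)
track("post",242,180,4,5,125)
track("nose",209,177,4,4,56)
track("fixed bolt",216,192,4,3,20)
track("fixed bolt2",224,168,4,3,20)
pickle.dump(B,open("B.pkl","wb"))
# dowel length along its line before/after, red-ness profile
rgb0=d0["image"].astype(float); rgb1=np.mean([c["image"].astype(float) for c in fr],0)
for n,I in(("b",rgb0),("a",rgb1)):
    print(n,[(int(x)) for x in (I[175:178,194:212,0]-I[175:178,194:212,2]).mean(0)])
E
```

```text
post 0.984 -4.0 -0.625 mm along 8.91 across 0.3
nose 0.969 -3.125 -0.5 mm along 7.55 across 0.23
fixed bolt 0.971 0.25 -0.125 mm along -0.54 across 0.42
fixed bolt2 0.995 0.0 0.0 mm along 0.0 across 0.0
b [51, 53, 49, 43, 30, 9, 0, -4, -3, -2, -3, -4, -3, -3, -1, -2, -3, -2]
a [54, 55, 55, 46, 32, 12, 0, -2, -3, -2, -3, -2, -2, -3, -3, -2, -2, -3]
```

```bash
python3 -m creep '[[[0,0,0,0,0,40,0],[0,0,0,-10,48,20,0],[0,0,0,-10,48,0,0],[0,0,0,-10,48,0,0],[0,0,0,-10,48,0,0]]]' |grep ee_pos
python3 -m creep '[[[0,0,0,-10,48,0,0],[0,0,0,-10,48,0,0],[0,0,0,-10,48,0,0],[0,0,0,-10,48,0,0],[0,0,0,-10,48,0,0]]]' |grep ee_pos
python3 -m creep '[[[0,0,0,-10,48,0,0],[0,0,0,-10,48,0,0],[0,0,0,-10,48,0,0],[0,0,0,-10,48,0,0],[0,0,0,-10,48,0,0]]]' |grep ee_pos
python3 - <<'E'
from bench import read_camera; from h import *; import pickle
d0=pickle.load(open("c0.pkl","rb"))
D=np.array([np.cos(np.radians(79.6)),np.sin(np.radians(79.6))])
st={}
for n in("top","side"):
    fr=[read_camera(n) for _ in range(10)]; c=d0[n]
    mean=np.mean([f["image"].astype(float) for f in fr],0); st[n]=mean
    I0=c["image"].astype(float)
    P=cloud(c); m=np.hypot(P[...,0]-553,P[...,1]-64)<14; m&=(P[...,2]>92)&(P[...,2]<140)&(I0.max(2)<50)
    v,u=np.nonzero(m); u0,v0=int(u.mean().round()),int(v.mean().round()); print(n,u0,v0,(u.min(),u.max(),v.min(),v.max()))
    # darkness centroid of post, before / after
    for z in (118,):
        tops=[]
        for I in(I0,mean):
            w=np.zeros(I.shape[:2]); s=np.s_[v0-16:v0+14,u0-14:u0+14]; L=I[s].max(2); w[s]=(L<38)
            k,lab,stt,cen=cv2.connectedComponentsWithStats(w.astype(np.uint8)); print(stt[1:].tolist(),cen[1:].round(2).tolist())
    a,b=[cv2.resize(I[v0-25:v0+25,u0-35:u0+35,::-1].clip(0,255).astype(np.uint8),(400,290),interpolation=cv2.INTER_CUBIC) for I in(I0,mean)]
    st[n+"p"]=np.vstack([a,b])
cv2.imwrite("pics/c5.png",np.hstack([st["topp"],st["sidep"]])); pickle.dump(st,open("st.pkl","wb"))
E
```

```text
ee_pos: [422.6, -58.0, 232.7]
ee_pos: [372.4, 182.4, 232.8]
ee_pos: [322.1, 422.6, 232.6]
top 242 187 (np.int64(239), np.int64(245), np.int64(183), np.int64(191))
[[228, 182, 17, 10, 68], [248, 186, 8, 4, 21], [242, 195, 3, 1, 3]] [[238.37, 185.71], [251.57, 187.71], [243.0, 195.0]]
[[228, 182, 13, 9, 60], [245, 186, 11, 4, 28], [237, 194, 2, 2, 2]] [[235.9, 185.42], [250.11, 187.43], [237.5, 194.5]]
side 275 197 (np.int64(271), np.int64(278), np.int64(188), np.int64(207))
[[272, 189, 6, 19, 105], [287, 189, 2, 6, 8]] [[274.46, 197.76], [287.75, 191.0]]
[[271, 186, 7, 19, 101], [287, 189, 2, 6, 8]] [[273.93, 194.82], [287.75, 191.0]]
```

View pics/c5.png

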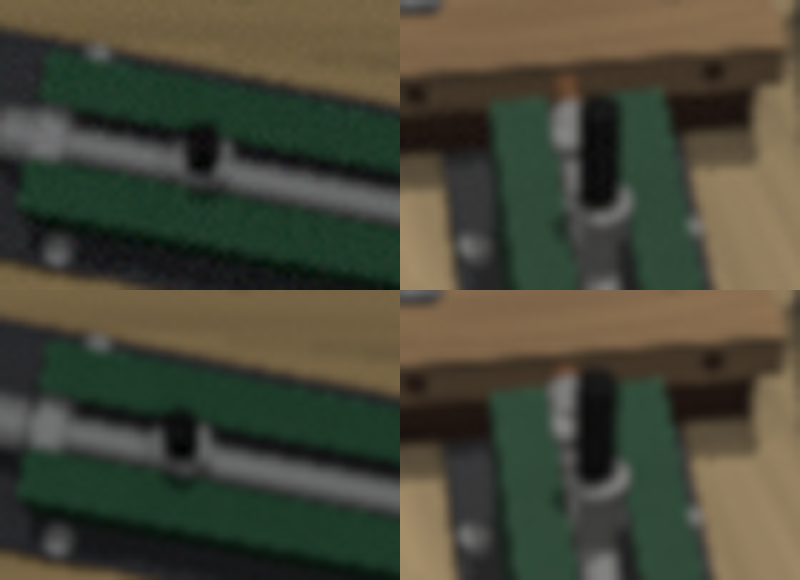

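The post moved forward in both views: top (203,150) to (181,437−290) and side (598,152) to (597,425−290). Only a thin ring of dowel is left visible in the side view. I convert this shift to millimetres with subpixel matching.

```bash
python3 - <<'E'
from h import *; import pickle
d0=pickle.load(open("c0.pkl","rb")); st=pickle.load(open("st.pkl","rb"))
g=lambda I:cv2.cvtColor(I.astype(np.float32),cv2.COLOR_RGB2GRAY)
D=np.array([np.cos(np.radians(79.6)),np.sin(np.radians(79.6))])
def track(cam,name,u,v,w,h,z):
    A,B=g(d0[cam]["image"]),g(st[cam]); k=16; M=7
    r=lambda X,w,h:cv2.resize(X[v-h:v+h+1,u-w:u+w+1],None,fx=k,fy=k,interpolation=cv2.INTER_CUBIC)
    _,sc,_,l=cv2.minMaxLoc(cv2.matchTemplate(r(B,w+M,h+M),r(A,w,h),cv2.TM_CCOEFF_NORMED))
    du,dv=l[0]/k-M,l[1]/k-M
    p=at_z(d0[cam],[[u,v],[u+du,v+dv]],z)[:,:2]; e=p[1]-p[0]; print(cam,name,round(sc,3),du,dv,"along",(e@D).round(2))
track("top","post",242,187,4,5,125); track("top","post big",242,187,7,7,115)
track("top","nose/rod",214,184,9,5,52); track("top","bolt",217,205,4,4,15)
track("side","post",275,197,5,11,110); track("side","collar",276,206,7,5,85); track("side","post top",275,190,6,5,130)
track("side","nose",269,194,4,5,55); track("side","bolt",253,214,4,4,15)
# from post centroid
p=at_z(d0["side"],[[274.46,197.76],[273.93,194.82]],110)[:,:2]; print("centroid side",(p[1]-p[0])@D)
E
```

```text
top post 0.976 -3.75 -0.6875 along 8.37
top post big 0.982 -3.6875 -0.75 along 8.37
top nose/rod 0.903 0.125 0.0 along -0.29
top bolt 0.995 0.0 0.0 along 0.0
side post 0.972 -0.5625 -2.8125 along 8.75
side collar 0.972 -0.6875 -2.75 along 8.55
side post top 0.982 -0.5625 -2.1875 along 6.84
side nose 0.969 -0.6875 0.0 along 0.19
side bolt 0.996 0.0625 0.0 along -0.02
centroid side 9.09988301752056
```

```bash
python3 - <<'E'
from h import *; import pickle
d0=pickle.load(open("c0.pkl","rb")); st=pickle.load(open("st.pkl","rb"))
D=np.array([np.cos(np.radians(79.6)),np.sin(np.radians(79.6))]); O=np.array([555.5,74.5]); c=d0["top"]
# profiles along the rod axis (top of dowel z=55) sampled at driver x = 70..110
s=np.arange(70,112,1.0); W=np.c_[O+s[:,None]*D,np.full(len(s),53.)]
q=R.from_rotvec(c["orientation"]).inv().apply(W-c["eye"]); k=q[:,:2]/q[:,2:]; k*=1+c["k1"]*(k**2).sum(1,keepdims=True)
uv=(k*[c["fx"],c["fy"]]+[c["cx"],c["cy"]]).astype(np.float32)
print(uv[[0,-1]])
for n,I in(("before",d0["top"]["image"]),("after",st["top"])):
    x=cv2.remap(I.astype(np.float32),uv[:,:1],uv[:,1:],cv2.INTER_CUBIC)[:,0]
    print(n,[f"{int(a)}:{int(b[0])}/{int(b[2])}" for a,b in zip(s,x)][::2])
E
```

```text
[[208.60397 184.5134 ]
 [191.75018 181.30511]]
before ['70:106/107', '72:104/105', '74:97/96', '76:86/76', '78:77/52', '80:75/32', '82:75/23', '84:75/25', '86:78/29', '88:77/24', '90:76/24', '92:76/24', '94:77/23', '96:75/24', '98:70/24', '100:73/31', '102:89/44', '104:101/52', '106:103/54', '108:102/52', '110:101/52']
after ['70:106/107', '72:105/106', '74:104/105', '76:104/105', '78:105/107', '80:106/107', '82:102/103', '84:94/87', '86:83/62', '88:76/36', '90:76/26', '92:77/25', '94:77/25', '96:75/25', '98:72/27', '100:76/34', '102:90/44', '104:101/50', '106:103/52', '108:102/52', '110:101/51']
```

The nose front is at driver x ≈ 85.8 mm against 86 mm expected for fully home, after a shift of about 8.9 mm. The dowel is home and the trigger pad is back up (86 mm), so I hand in.

```bash
python3 -c "
from bench import workorder; print(workorder.job_done())"
```

```text
the job is handed in; nothing more can be done
None
```

I cocked the driver on its catch, let go of it and fired it with a gentle trigger press (about 16 N at most in the readings). By camera measurement the dowel is home within the roughly 1 mm I could resolve, and I handed the job in; no verdict came back.

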